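Sort the bench leavings into tray and box

TASK

Clear the bench: lay the two small hand tools flat in the grey metal tool tray, the folding hex-key set in the tray's wide bay and the centre punch in its narrow bay. Put the two wood offcuts in the plywood box, the long flat one lying on the bottom and the short thick one on top of it, centred and lined up lengthwise. Set each thing down rather than dropping it, and leave the wax tin, the pencil and the screw jar where they are.

Things in the scene. Friction and masses are not known exactly. Their poses are not given: they have to be found in the camera images.
- offcut_box: Open plywood box, fixed, 126 (x) x 141 (y) x 32 mm high outside, inside 110 x 125 mm, walls 8 mm, floor 6 mm thick. Origin: centre of its underside; y along its longer side, z up. Box and tool tray swap places between starts: one stands right, the other left of three fixed timber blocks 90 mm high, which cover x 0.27 to 0.60, y -0.145 to 0.144.
- tool_tray: Shallow open grey metal tool tray, fixed, 162 (x) x 125 (y) x 14 mm high outside; walls 4 mm, floor 3 mm thick, inner length (y) 117 mm. A wall along y (4 mm thick, 12 mm high) at x = +9 mm divides it into a wide bay (84 mm, centre x = -35 mm, the half nearer the robot) and a narrow bay (66 mm, centre x = +44 mm, the farther half). Origin: centre of its underside; x away from the robot, z up.
- flat_offcut: Long flat offcut of sawn wood, 50 (x) x 110 (y) x 20 mm high, lying flat. Its origin is the centre of its underside; its y axis runs along its length, z up.
- thick_offcut: Short thick offcut of sawn wood, 45 (x) x 70 (y) x 30 mm high. Its origin is the centre of its underside; its y axis runs along its length, z up.
- hex_keys: Folding hex-key set, a closed slab 30 (x) x 105 (y) x 24 mm high. Its origin is the centre of its underside; its y axis runs along its length, z up.
- centre_punch: Dark steel centre punch, 80 mm long (y), shank 14 mm square, 50 mm long and centred at y = +8 mm, with a tapered point toward -y and a round head toward +y; lies flat, 14 mm high. Its origin is the centre of its underside; its y axis runs along its length, z up; grip across the shank.
- wax_tin: Bystander: flat round tin of wax, 85 mm across, 32 mm high, behind the timber blocks; origin at the centre of its underside. Near it an extension cord hangs from the wall (x over 0.57, y -0.22 to -0.08, z = 0.32 and up): where y is -0.28 to 0.05 keep the hand nearer than x = 0.50, and cross the blocks above z = 0.2.
- carpenter_pencil: Bystander: carpenter's pencil, 13 (x) x 178 (y) x 11 mm, lying crosswise at the right of the work; origin at the centre of its underside.
- screw_jar: Bystander: glass jar of screws, 68 mm across, 79 mm high, standing at the robot's right; origin at the centre of its underside.

How it is judged:
By the outcome, as a careful person would: the job done as asked, in the order asked, and still so for the second after the job is handed in, with the robot touching nothing.
It also fails if it takes over 128 s, if anything falls off the work surface, if the arm or the gripper's body presses on something with over 40 N, if the wrist force passes 120 N, or if a joint passes its speed limit or range.

ROBOT

A 6-joint arm with a two-finger parallel gripper is mounted at the origin on the work surface; the furniture and walls round the work are solid. World frame = base frame: x ahead of the robot, y to its left, z up, the work surface at z = 0. Lengths are in m, angles in rad, forces in N, time in s.
With the tool pointing down it reaches from about 0.3 to 0.875 m from the base axis. Payload 6.4 kg.
Tool frame: the origin (TCP) lies on the centre line of the jaws, within the pads' length; the fingertips stand 25 mm ahead of it and the grasp point (between the pads) lies 6 mm ahead of it; z points along the fingers, y is the line along which they close (so a half turn about z gives the same grasp; the last joint's range is limited). The gripper opens to 85 mm and grips with 20 to 120 N. Pads are 22 mm wide; open, the fingers measure 114 mm over their backs; the gripper's body (76 mm by 85 mm) begins 54 mm behind the grasp point. The pads swing forward as they close: fully open they stand 13 mm farther back than shut.
Start: joints at [-1.496, 0.181, 1.607, -0, 1.354, -0.206], TCP at [0.159, -0.552, 0.256] pointing down, gripper open.
Joint ranges: [-2.99, 2.99], [-0.89, 2.07], [0.3, 2.58], [-1.14, 4.28], [0, 2.63], [-3.12, 3.12]. Speed limits (rad/s): [2.57, 2.57, 3.01, 3.14, 3.14, 3.14].

INTERFACE

Orientations are given as a unit quaternion [w, x, y, z].
In Python, from cell import r, eyes, finish_job gives the robot as it stands. The module is installed in compiled form; this text tells all that it offers.
- The arm moves only by the shell command python3 -m handwheel 'ROWS' [FORCE]. ROWS is JSON, a list of rows, each an object with "gripper": the finger opening in mm, from 0 to 85.4; "translation": the shift along the tool's x, y, z in units of 40 mm (1.0 is 40 mm), a list of three; "twist": the turn, a rotation vector about the tool's x, y, z in units of 6 degrees (1.0 is 6 degrees), a list of three. In form: [{"gripper": gripper, "translation": [tx, ty, tz], "twist": [wx, wy, wz]}, ...]. A call has 1 to 10 rows; each row shifts and turns the commanded pose from where the row before left it, along the tool's axes as they then stand; what a row does not reach is not made up. A row lasts 1/12 s, in which the tool goes at most 41.7 mm and 7.16 degrees, less where a joint would pass 70% of its speed; a pose out of reach is approached as far as the arm can. A call is refused whole if a number of a shift passes 1 or a number of a turn 1, either way. A call with a gripper value outside its range is refused whole. The fingers move at their own pace and stop on an object; FORCE is the grip in N (left out, the last holds). Time passes only in rows, so rows that do not move let the fingers close. It gives the time, the measured TCP pose, the force, the opening and the grip force at its end, in the units of the state.
- r.read_state(): the state, without advancing time (a new reading comes with each control period).
- eyes.read_camera(name): name is "side" or "top" or "wrist"; returns a dict with "img" (420x560x3 uint8, red, green, blue), "intrinsics" (3x3 intrinsics, pixels), "distortion" ([k1, k2, p1, p2, k3] as OpenCV has them; the pictures are not rectified), "world_from_camera" (4x4, takes a point from camera to world coordinates); the wrist camera has in their place "mount" (4x4, takes a point from camera to tool coordinates, whose origin is the TCP and whose axes are the flange's). Camera axes: x right, y down, z forward; pixel columns grow to the right and rows downward; lengths in m; the calibration is good to about 2 mm. A picture is of the moment at which its call begins: read the wrist's pose just before it. There is no depth.
- finish_job(): hands the job in; it is judged then, once.
The state is a dict: "time_s": time; "qpos": joint angles; "joint_vel": joint speeds; "effort": joint torques, N m; "tool_pos": TCP position; "eef_rot": TCP orientation; "wrist_force": force on the tool from outside, world axes, zero at the start; "torque": the same for the moment, N m; "gripper_width": finger opening in m; "gripper_force": force on a finger pad.
Only numpy, scipy, OpenCV 4.12 (cv2) and the standard library are available. Lean on these libraries where they do the work, as an engineer would, in place of code of your own. Each camera call takes 0.05 s, during which the arm holds its last target. There are 200 camera calls.

## Working session

There is one attempt and no reset: what is moved stays moved. The work goes in short steps, Python scripts to look and compute and a shell command to move; the robot and the scene stay as the last step left them, time stands still between calls to the robot, and variables do not carry over. Pictures are saved under pics/ and viewed, at most 14 in all, crops included, and the job is handed in when it is done.

```bash
mkdir -p pics; ls; cat > h.py <<'E'
import numpy as np, cv2
from cell import r, eyes
def snap(name, fn):
    s=r.read_state(); c=eyes.read_camera(name); c['state_p']=s['tool_pos']; c['state_q']=s['eef_rot']
    cv2.imwrite(f'pics/{fn}.png', c['img'][:,:,::-1]); np.save(f'pics/{fn}.npy', c, allow_pickle=True); return c
def load(fn): return np.load(f'pics/{fn}.npy', allow_pickle=True).item()
def R(q):
    from scipy.spatial.transform import Rotation as Ro
    return Ro.from_quat([q[1],q[2],q[3],q[0]]).as_matrix()
def wfc(c):
    if 'world_from_camera' in c: return np.array(c['world_from_camera'])
    T=np.eye(4); T[:3,:3]=R(c['state_q']); T[:3,3]=c['state_p']; return T@np.array(c['mount'])
def px(c,uv,z):
    n=cv2.undistortPoints(np.array(uv,float).reshape(-1,1,2),np.array(c['intrinsics'],float),np.array(c['distortion'],float)).reshape(-1,2)
    T=wfc(c); d=np.c_[n,np.ones(len(n))]@T[:3,:3].T; z=np.broadcast_to(z,len(n)); t=(z-T[2,3])/d[:,2]
    return T[:3,3]+d*t[:,None]
def proj(c,P):
    T=np.linalg.inv(wfc(c)); 
    return cv2.projectPoints(np.array(P,float).reshape(-1,1,3),cv2.Rodrigues(T[:3,:3])[0],T[:3,3],np.array(c['intrinsics'],float),np.array(c['distortion'],float))[0].reshape(-1,2)
E
python3 - <<'E'
from h import *
np.set_printoptions(precision=3,suppress=True)
for n in ('top','side','wrist'):
    c=snap(n,n+'0'); print(n,wfc(c),c.get('mount'))
s=r.read_state();print(s)
E
```

```text
pics
top [[-0.028 -0.995  0.098  0.411]
 [-1.     0.026 -0.013 -0.162]
 [ 0.01  -0.098 -0.995  1.037]
 [ 0.     0.     0.     1.   ]] None
side [[ 0.943 -0.205  0.261  0.166]
 [-0.331 -0.532  0.779 -1.084]
 [-0.021 -0.821 -0.57   0.718]
 [ 0.     0.     0.     1.   ]] None
wrist [[ 0.277 -0.914 -0.295  0.234]
 [-0.961 -0.264 -0.084 -0.531]
 [-0.001  0.307 -0.952  0.372]
 [ 0.     0.     0.     1.   ]] [[-0.    -0.952 -0.307  0.078]
 [ 1.    -0.     0.     0.001]
 [-0.    -0.307  0.952 -0.117]
 [ 0.     0.     0.     1.   ]]
{'time_s': 0.15, 'qpos': array([-1.496,  0.181,  1.608, -0.   ,  1.354, -0.206]), 'joint_vel': array([-0.   , -0.002, -0.002,  0.   ,  0.001, -0.001]), 'effort': array([  0.001, -44.526, -35.169,  -0.   ,   0.006,  -0.   ]), 'tool_pos': array([ 0.159, -0.552,  0.256]), 'eef_rot': array([-0.001,  0.99 ,  0.14 ,  0.   ]), 'wrist_force': array([ 0.562, -0.741, -0.086]), 'torque': array([ 0.009,  0.013, -0.01 ]), 'gripper_force': 0.0, 'gripper_width': 0.0852018599245223}
```

View pics/top0.png

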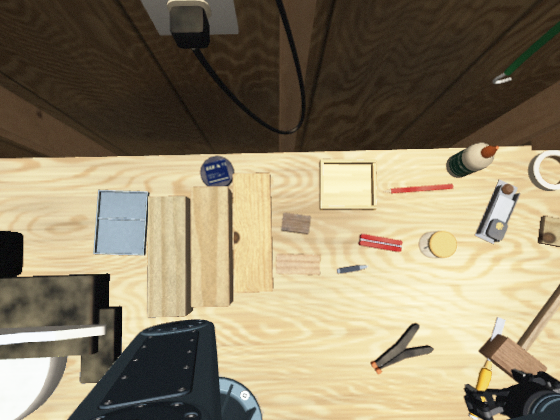

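View pics/side0.png

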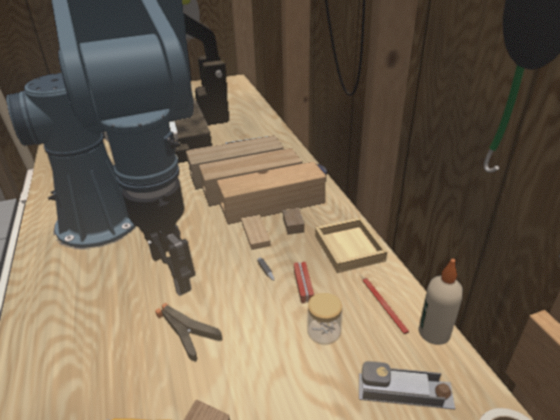

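The top view shows the box right of the blocks at about (347,185) and the tray left at (121,222). The thick offcut is at (296,223), the flat one at (298,264), the hex keys at (381,242), the punch at (351,268), the pencil at (422,189) and the jar at (438,244). I'll enlarge the top view.

```bash
python3 - <<'E'
from h import *
im=cv2.imread('pics/top0.png')
cv2.imwrite('pics/cropA.png',cv2.resize(im[150:290,270:470],None,fx=4,fy=4,interpolation=cv2.INTER_CUBIC))
cv2.imwrite('pics/cropB.png',cv2.resize(im[150:290,70:270],None,fx=4,fy=4,interpolation=cv2.INTER_CUBIC))
E
```

```text
(no output)
```

View pics/cropA.png

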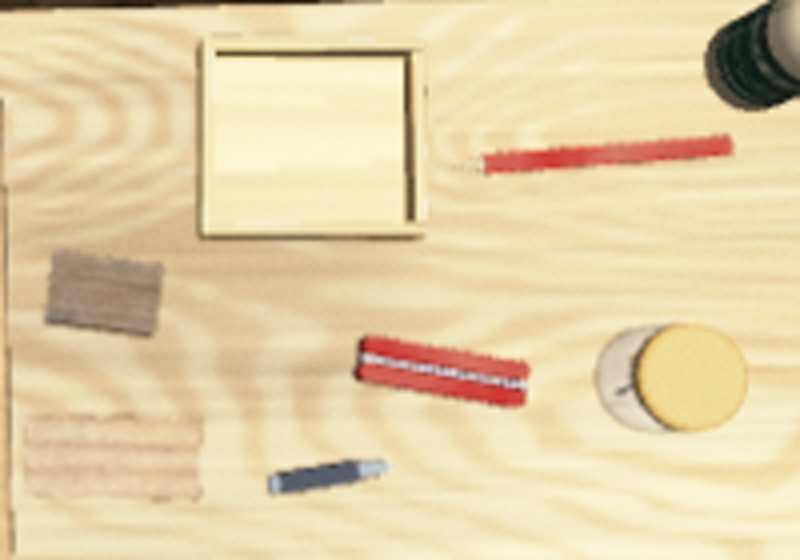

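View pics/cropB.png

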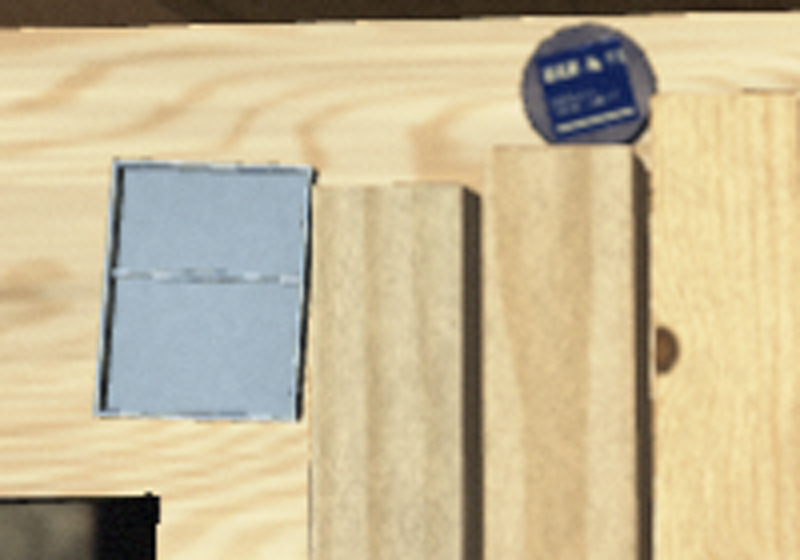

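Crop A (4x) shows the corners of the box, both offcuts, the hex keys and the punch, with the punch's point to the right (−y). Crop B shows the tray corners at (113,160), (316,170), (300,420) and (96,415). Next I'll compute the poses.

```bash
python3 - <<'E'
from h import *
np.set_printoptions(precision=4,suppress=True)
c=load('top0')
def f(pts,off,z): return px(c,[((u+.5)/4-.5+off[0],(v+.5)/4-.5+off[1]) for u,v in pts],z)[:,:2]
A=(270,150);B=(70,150)
D={'box':([(203,40),(427,45),(422,237),(199,237)],A,.032),
'flat':([(27,415),(202,418),(200,497),(24,494)],A,.02),
'thick':([(53,252),(164,264),(155,335),(45,323)],A,.03),
'hex':([(363,337),(530,363),(524,407),(357,380)],A,.024),
'tray':([(113,160),(316,170),(300,420),(96,415)],B,.014)}
for k,(p,o,z) in D.items():
    P=f(p,o,z); TL,TR,BR,BL=P
    v=(TL+BL-TR-BR)/2; w=(TL+TR-BL-BR)/2
    print(k,P.mean(0),'len y',np.linalg.norm(v),'x',np.linalg.norm(w),'yaw deg',np.degrees(np.arctan2(-v[0],v[1])),np.degrees(np.arctan2(w[1],w[0])))
P=f([(269,485),(388,466)],A,.007);v=P[0]-P[1];print('punch',P.mean(0),np.linalg.norm(v),np.degrees(np.arctan2(-v[0],v[1])))
P=f([(692,378)],A,.079);print('jar',P); P=f([(485,163),(732,145)],A,.011);print('pencil',P)
print(R(r.read_state()['eef_rot']))
E
```

```text
box [ 0.5749 -0.3416] len y 0.140547774853442 x 0.12384266169475541 yaw deg -2.1898366431603677 -3.7450870916339016
flat [ 0.3803 -0.2105] len y 0.10959714881570096 x 0.0489072631917006 yaw deg -2.54211346263339 -3.6492803837528722
thick [ 0.4813 -0.2076] len y 0.06941769862010322 x 0.044778655511049786 yaw deg -7.745257441097945 -8.581652951827941
hex [ 0.4271 -0.4183] len y 0.10501988610782105 x 0.027473661230894605 yaw deg -10.528612860380688 -10.856437006858927
tray [0.4964 0.2299] len y 0.12600624339431915 x 0.1589436673968914 yaw deg -3.7396876726461756 -2.9922848981546855
punch [ 0.364  -0.3467] 0.07628661731041703 7.463056905764037
jar [[ 0.4188 -0.5502]]
pencil [[ 0.5599 -0.4551]
 [ 0.5672 -0.613 ]]
[[ 0.9608  0.2772 -0.0001]
 [ 0.2772 -0.9608  0.0014]
 [ 0.0003 -0.0014 -1.    ]]
```

```bash
cat > go.py <<'E'
import sys
from h import *
from scipy.spatial.transform import Rotation as Ro
np.set_printoptions(precision=3,suppress=True)
x,y,z,yaw=map(float,sys.argv[1:5]); s=r.read_state()
a=np.radians(yaw); M=np.array([[np.cos(a),np.sin(a),0],[np.sin(a),-np.cos(a),0],[0,0,-1]])
Rc=R(s['eef_rot']); d=np.array([x,y,z])-s['tool_pos']
tw=Ro.from_matrix(Rc.T@M).as_rotvec(degrees=True)/6
print('t',s['time_s'],'pos',s['tool_pos'],'w',s['gripper_width'],'gf',s['gripper_force'],'F',s['wrist_force'],'q',s['qpos'])
print('units now',Rc.T@d/.04,'twist',tw,'units after turn',M.T@d/.04)
E
python3 -m handwheel '[{"gripper":85,"translation":[0,0,0],"twist":[0,0,-1]},{"gripper":85,"translation":[0,0,0],"twist":[0,0,-1]},{"gripper":85,"translation":[0,0,0],"twist":[0,0,-1]},{"gripper":85,"translation":[0,0,0],"twist":[0,0,-1]},{"gripper":85,"translation":[0,0,0],"twist":[0,0,-1]},{"gripper":85,"translation":[0,0,0],"twist":[0,0,-1]},{"gripper":85,"translation":[0,0,0],"twist":[0,0,-1]},{"gripper":85,"translation":[0,0,0],"twist":[0,0,-1]},{"gripper":85,"translation":[0,0,0],"twist":[0,0,-1]},{"gripper":85,"translation":[0,0,0],"twist":[0,0,-1]}]' 40
python3 go.py .427 -.418 .2 79.4
```

```text
time_s: 0.98
tool_pos: [0.1593, -0.5523, 0.2559]
eef_rot: [-0.0, 0.786, 0.618, 0.0]
wrist_force: [0.4, 0.6, 0.2]
gripper_width: 0.085
gripper_force: 0.0
t 0.9833 pos [ 0.159 -0.552  0.256] w 0.08501873109444127 gf 0.0 F [0.403 0.608 0.17 ] q [-1.496  0.181  1.607 -0.     1.354 -1.259]
units now [4.836 5.714 1.4  ] twist [-0.002 -0.007 -0.503] units after turn [4.53  5.96  1.397]
```

```bash
python3 -m handwheel '[{"gripper":85,"translation":[0,0,0],"twist":[0,0,-0.5]},{"gripper":85,"translation":[0.57,0.74,0.18],"twist":[0,0,0]},{"gripper":85,"translation":[0.57,0.74,0.18],"twist":[0,0,0]},{"gripper":85,"translation":[0.57,0.74,0.18],"twist":[0,0,0]},{"gripper":85,"translation":[0.57,0.74,0.18],"twist":[0,0,0]},{"gripper":85,"translation":[0.57,0.74,0.18],"twist":[0,0,0]},{"gripper":85,"translation":[0.57,0.74,0.18],"twist":[0,0,0]},{"gripper":85,"translation":[0.57,0.74,0.18],"twist":[0,0,0]},{"gripper":85,"translation":[0.54,0.78,0.14],"twist":[0,0,0]},{"gripper":85,"translation":[0,0,0],"twist":[0,0,0]}]'
python3 - <<'E'
from h import *
snap('wrist','w1')
E
python3 go.py .427 -.418 .03 79.4
```

```text
time_s: 1.82
tool_pos: [0.4324, -0.4154, 0.1986]
eef_rot: [-0.001, 0.769, 0.639, 0.001]
wrist_force: [-0.4, 0.7, 0.1]
gripper_width: 0.0852
gripper_force: 0.0
t 1.8667 pos [ 0.43  -0.417  0.199] w 0.0847429641519331 gf 0.0 F [ 0.26  -0.566  0.29 ] q [-0.968  0.29   1.595  0.001  1.258 -0.783]
units now [-0.046 -0.069  4.225] twist [-0.01  -0.018 -0.004] units after turn [-0.038 -0.074  4.225]
```

View pics/w1.png

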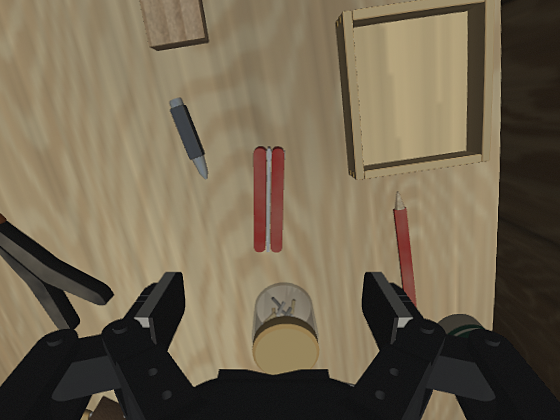

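The wrist view shows the hex keys at (254–284, 147–251), the punch from its head at (176,98) to its tip at (206,178), and the box's rim.

```bash
python3 - <<'E'
from h import *
np.set_printoptions(precision=4,suppress=True)
c=load('w1')
P=px(c,[(254,147),(284,147),(284,251),(254,251)],.024)[:,:2];print(P,P.mean(0)); v=P[0]+P[1]-P[2]-P[3];print(np.linalg.norm(v)/2,np.degrees(np.arctan2(-v[0],v[1])))
P=px(c,[(176,98),(206,178)],.007)[:,:2];v=P[0]-P[1];print(P.mean(0),np.linalg.norm(v),np.degrees(np.arctan2(-v[0],v[1])))
print('box corners',px(c,[(341,13),(352,178),(487,160),(484,0)],.032)[:,:2])
E
```

```text
[[ 0.424  -0.3636]
 [ 0.4511 -0.3687]
 [ 0.4329 -0.4714]
 [ 0.4029 -0.4658]] [ 0.4277 -0.4174]
0.10430980919891124 -10.858397056874947
[ 0.3645 -0.3465] 0.07971670193267706 6.602897429961033
box corners [[ 0.5149 -0.271 ]
 [ 0.5078 -0.4071]
 [ 0.6339 -0.413 ]
 [ 0.632  -0.2802]]
```

```bash
python3 -m handwheel '[{"gripper":85,"translation":[-0.03,-0.06,0.7],"twist":[0,0,0]},{"gripper":85,"translation":[0,0,0.8],"twist":[0,0,0]},{"gripper":85,"translation":[0,0,0.8],"twist":[0,0,0]},{"gripper":85,"translation":[0,0,0.8],"twist":[0,0,0]},{"gripper":85,"translation":[0,0,0.6],"twist":[0,0,0]},{"gripper":85,"translation":[0,0,0.3],"twist":[0,0,0]},{"gripper":85,"translation":[0,0,0.2],"twist":[0,0,0]},{"gripper":85,"translation":[0,0,0],"twist":[0,0,0]},{"gripper":85,"translation":[0,0,0],"twist":[0,0,0]}]'
python3 go.py .4275 -.418 .028 79.2
```

```text
time_s: 2.62
tool_pos: [0.4253, -0.4213, 0.0333]
eef_rot: [0.001, 0.771, 0.637, -0.0]
wrist_force: [-0.2, -0.7, 0.1]
gripper_width: 0.085
gripper_force: 0.0
t 2.6167 pos [ 0.425 -0.421  0.033] w 0.08497693080845357 gf 0.0 F [-0.226 -0.695  0.115] q [-0.979  0.516  1.671 -0.     0.953 -0.788]
units now [0.092 0.037 0.132] twist [ 0.009  0.01  -0.022] units after turn [0.092 0.037 0.132]
```

```bash
python3 -m handwheel '[{"gripper":85,"translation":[0.09,0.04,0.1],"twist":[0,0,0]},{"gripper":20,"translation":[0,0,0],"twist":[0,0,0]},{"gripper":20,"translation":[0,0,0],"twist":[0,0,0]},{"gripper":20,"translation":[0,0,0],"twist":[0,0,0]},{"gripper":20,"translation":[0,0,0],"twist":[0,0,0]},{"gripper":20,"translation":[0,0,0],"twist":[0,0,0]},{"gripper":20,"translation":[0,0,0],"twist":[0,0,0]},{"gripper":20,"translation":[0,0,0],"twist":[0,0,0]}]' 50
python3 go.py .4275 -.418 .028 79.2
```

```text
time_s: 3.28
tool_pos: [0.4278, -0.4176, 0.0289]
eef_rot: [0.001, 0.771, 0.637, -0.0]
wrist_force: [0.4, 0.1, 3.4]
gripper_width: 0.0279
gripper_force: 51.8
t 3.2833 pos [ 0.428 -0.418  0.029] w 0.02787192299643012 gf 51.784658432006836 F [0.38  0.09  3.401] q [-0.972  0.522  1.674  0.     0.945 -0.781]
units now [-0.01  -0.005  0.023] twist [ 0.008  0.008 -0.019] units after turn [-0.01  -0.005  0.023]
```

```bash
python3 -m handwheel '[{"gripper":20,"translation":[0,0,-0.3],"twist":[0,0,0]},{"gripper":20,"translation":[0,0,-0.6],"twist":[0,0,0]},{"gripper":20,"translation":[0,0,-0.8],"twist":[0,0,0]},{"gripper":20,"translation":[0,0,-0.8],"twist":[0,0,0]},{"gripper":20,"translation":[0,0,-0.8],"twist":[0,0,0]},{"gripper":20,"translation":[0,0,-0.8],"twist":[0,0,0]},{"gripper":20,"translation":[0,0,-0.8],"twist":[0,0,0]},{"gripper":20,"translation":[0,0,-0.8],"twist":[0,0,-0.6]},{"gripper":20,"translation":[0,0,-0.6],"twist":[0,0,-0.6]},{"gripper":20,"translation":[0,0,0],"twist":[0,0,0]}]'
python3 go.py .4615 .232 .28 86.6
```

```text
time_s: 4.12
tool_pos: [0.4288, -0.4191, 0.2876]
eef_rot: [0.005, 0.729, 0.685, -0.001]
wrist_force: [1.3, -1.1, 0.1]
gripper_width: 0.028
gripper_force: 51.2
t 4.1167 pos [ 0.429 -0.419  0.288] w 0.028005452946534982 gf 51.221795082092285 F [ 1.31  -1.062  0.072] q [-0.972  0.204  1.516 -0.     1.411 -0.91 ]
units now [16.298 -0.188  0.055] twist [ 0.061  0.078 -0.022] units after turn [16.297 -0.15   0.19 ]
```

```bash
python3 -m handwheel '[{"gripper":20,"translation":[0.5,0,0],"twist":[0,0,0]},{"gripper":20,"translation":[0.8,0,0],"twist":[0,0,0]},{"gripper":20,"translation":[0.8,0,0],"twist":[0,0,0]},{"gripper":20,"translation":[0.8,0,0],"twist":[0,0,0]},{"gripper":20,"translation":[0.8,0,0],"twist":[0,0,0]},{"gripper":20,"translation":[0.8,0,0],"twist":[0,0,0]},{"gripper":20,"translation":[0.8,0,0],"twist":[0,0,0]},{"gripper":20,"translation":[0.8,0,0],"twist":[0,0,0]},{"gripper":20,"translation":[0.8,0,0],"twist":[0,0,0]},{"gripper":20,"translation":[0.8,0,0],"twist":[0,0,0]}]'
python3 go.py .4615 .232 .28 86.6
python3 -m handwheel '[{"gripper":20,"translation":[0.8,0,0],"twist":[0,0,0]},{"gripper":20,"translation":[0.8,0,0],"twist":[0,0,0]},{"gripper":20,"translation":[0.8,0,0],"twist":[0,0,0]},{"gripper":20,"translation":[0.8,0,0],"twist":[0,0,0]},{"gripper":20,"translation":[0.8,0,0],"twist":[0,0,0]},{"gripper":20,"translation":[0.8,0,0],"twist":[0,0,0]},{"gripper":20,"translation":[0.8,0,0],"twist":[0,0,0]},{"gripper":20,"translation":[0.8,0,0],"twist":[0,0,0]},{"gripper":20,"translation":[0.5,0,0],"twist":[0,0,0]},{"gripper":20,"translation":[0,0,0],"twist":[0,0,0]}]'
python3 go.py .4615 .232 .28 86.6
```

```text
time_s: 4.95
tool_pos: [0.4465, -0.108, 0.2796]
eef_rot: [-0.001, 0.73, 0.683, -0.0]
wrist_force: [-0.2, 0.5, -0.8]
gripper_width: 0.0279
gripper_force: 51.1
t 4.95 pos [ 0.446 -0.108  0.28 ] w 0.027875138152012452 gf 51.11793279647827 F [-0.229  0.528 -0.81 ] q [-0.497 -0.107  1.856  0.     1.394 -0.431]
units now [ 8.506 -0.185 -0.004] twist [-0.013 -0.006 -0.063] units after turn [ 8.507 -0.129 -0.009]
time_s: 5.78
tool_pos: [0.4641, 0.1688, 0.2796]
eef_rot: [-0.001, 0.729, 0.685, -0.0]
wrist_force: [-0.4, -0.8, -1.2]
gripper_width: 0.0277
gripper_force: 51.1
t 5.7833 pos [0.464 0.169 0.28 ] w 0.027681211379546482 gf 51.11908972263336 F [-0.373 -0.75  -1.235] q [ 0.107 -0.023  1.778  0.001  1.389  0.169]
units now [ 1.573 -0.163 -0.009] twist [-0.016 -0.011 -0.022] units after turn [ 1.573 -0.16  -0.011]
```

```bash
python3 -m handwheel '[{"gripper":20,"translation":[0.8,-0.08,0],"twist":[0,0,0]},{"gripper":20,"translation":[0.7,-0.08,0],"twist":[0,0,0]},{"gripper":20,"translation":[0,0,0.8],"twist":[0,0,0]},{"gripper":20,"translation":[0,0,0.8],"twist":[0,0,0]},{"gripper":20,"translation":[0,0,0.8],"twist":[0,0,0]},{"gripper":20,"translation":[0,0,0.6],"twist":[0,0,0]},{"gripper":20,"translation":[0,0,0],"twist":[0,0,0]},{"gripper":20,"translation":[0,0,0],"twist":[0,0,0]}]'
python3 - <<'E'
from h import *
snap('wrist','w2')
E
python3 go.py .4615 .232 .033 86.6
```

```text
time_s: 6.45
tool_pos: [0.4615, 0.225, 0.1591]
eef_rot: [-0.001, 0.73, 0.684, -0.002]
wrist_force: [0.6, -0.6, -0.4]
gripper_width: 0.028
gripper_force: 51.1
t 6.5 pos [0.463 0.225 0.161] w 0.027744336076119317 gf 51.05563223361969 F [1.593 0.157 0.211] q [ 0.222  0.158  1.841 -0.     1.143  0.288]
units now [ 0.163 -0.046  3.198] twist [-0.002  0.002 -0.059] units after turn [ 0.162 -0.046  3.198]
```

View pics/w2.png

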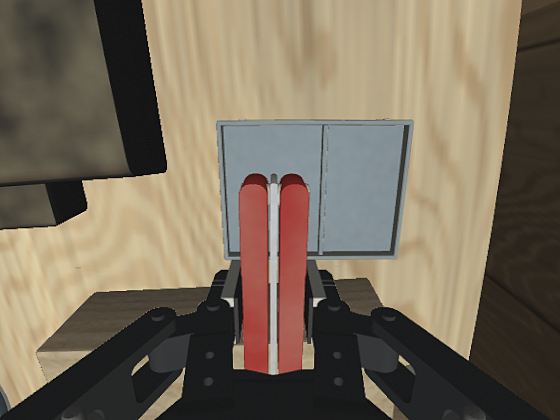

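The wrist view shows the hex keys held straight. The tray's rim corners are at about (217,121), (413,121), (398,260) and (225,260). The vise is on the left, clear of the hand.

```bash
python3 - <<'E'
from h import *
np.set_printoptions(precision=4,suppress=True)
c=load('w2')
P=px(c,[(217,121),(413,121),(398,260),(225,260)],.014)[:,:2];print(P,P.mean(0))
v=P[0]+P[1]-P[2]-P[3];w=P[1]+P[2]-P[0]-P[3];print(np.linalg.norm(v)/2,np.linalg.norm(w)/2,np.degrees(np.arctan2(-v[0],v[1])),np.degrees(np.arctan2(w[1],w[0])))
E
```

```text
[[0.4199 0.3002]
 [0.5787 0.2903]
 [0.5733 0.1659]
 [0.4124 0.1765]] [0.4961 0.2332]
0.12422597585683537 0.16010053187438203 -2.9685098005537656 -3.6680168024076476
```

```bash
python3 -m handwheel '[{"gripper":20,"translation":[0.2,-0.04,0.3],"twist":[0,0,-0.06]},{"gripper":20,"translation":[0,0,0.7],"twist":[0,0,0]},{"gripper":20,"translation":[0,0,0.7],"twist":[0,0,0]},{"gripper":20,"translation":[0,0,0.6],"twist":[0,0,0]},{"gripper":20,"translation":[0,0,0.4],"twist":[0,0,0]},{"gripper":20,"translation":[0,0,0.2],"twist":[0,0,0]},{"gripper":20,"translation":[0,0,0],"twist":[0,0,0]},{"gripper":20,"translation":[0,0,0],"twist":[0,0,0]},{"gripper":20,"translation":[0,0,0],"twist":[0,0,0]}]'
python3 go.py .4613 .2335 .0315 86.6
```

```text
time_s: 7.25
tool_pos: [0.4631, 0.2345, 0.0459]
eef_rot: [0.001, 0.727, 0.686, 0.001]
wrist_force: [0.3, 1.2, -1.0]
gripper_width: 0.0278
gripper_force: 51.2
t 7.25 pos [0.463 0.234 0.046] w 0.027809339682986073 gf 51.15266561508179 F [ 0.285  1.213 -0.989] q [0.24  0.355 1.88  0.    0.903 0.298]
units now [-0.027 -0.044  0.36 ] twist [ 0.028 -0.009  0.009] units after turn [-0.027 -0.042  0.36 ]
```

```bash
python3 -m handwheel '[{"gripper":20,"translation":[-0.03,-0.04,0.15],"twist":[0,0,0]},{"gripper":20,"translation":[0,0,0.1],"twist":[0,0,0]},{"gripper":20,"translation":[0,0,0.06],"twist":[0,0,0]},{"gripper":20,"translation":[0,0,0.02],"twist":[0,0,0]},{"gripper":20,"translation":[0,0,0],"twist":[0,0,0]},{"gripper":20,"translation":[0,0,0],"twist":[0,0,0]}]'
python3 go.py .4613 .2335 .0315 86.6
```

```text
time_s: 7.75
tool_pos: [0.46, 0.2328, 0.0319]
eef_rot: [0.0, 0.727, 0.686, -0.0]
wrist_force: [-4.1, -0.8, 8.5]
gripper_width: 0.0278
gripper_force: 52.3
t 7.75 pos [0.46  0.233 0.032] w 0.02780588452130081 gf 52.33165919780731 F [-4.091 -0.799  8.504] q [ 0.238  0.377  1.888 -0.     0.876  0.297]
units now [0.018 0.03  0.01 ] twist [-0.001  0.002  0.009] units after turn [0.018 0.03  0.01 ]
```

```bash
python3 -m handwheel '[{"gripper":32,"translation":[0,0,0],"twist":[0,0,0]},{"gripper":36,"translation":[0,0,0],"twist":[0,0,0]},{"gripper":45,"translation":[0,0,0],"twist":[0,0,0]},{"gripper":45,"translation":[0,0,0],"twist":[0,0,0]},{"gripper":45,"translation":[0,0,-0.3],"twist":[0,0,0]},{"gripper":45,"translation":[0,0,-0.7],"twist":[0,0,0]},{"gripper":45,"translation":[0,0,-0.9],"twist":[0,0,0]},{"gripper":45,"translation":[0,0,-0.9],"twist":[0,0,0]},{"gripper":45,"translation":[0,0,-0.9],"twist":[0,0,0]},{"gripper":45,"translation":[0,0,-0.9],"twist":[0,0,0]}]'
python3 -m handwheel '[{"gripper":45,"translation":[0,0,-0.9],"twist":[0,0,0]},{"gripper":45,"translation":[0,0,-0.8],"twist":[0,0,0]},{"gripper":45,"translation":[0,0,0],"twist":[0,0,0]}]'
python3 - <<'E'
from h import *
snap('wrist','w3'); 
E
python3 go.py .4613 .2335 .28 96.8
```

```text
time_s: 8.58
tool_pos: [0.4596, 0.2328, 0.2177]
eef_rot: [0.0, 0.727, 0.686, 0.0]
wrist_force: [1.5, 0.8, 0.3]
gripper_width: 0.045
gripper_force: 0.0
time_s: 8.83
tool_pos: [0.4631, 0.2338, 0.2919]
eef_rot: [0.003, 0.727, 0.686, 0.006]
wrist_force: [0.9, 0.6, -0.2]
gripper_width: 0.0454
gripper_force: 0.0
t 8.8833 pos [0.462 0.233 0.288] w 0.04534515373632327 gf 0.0 F [ 1.08  -0.005 -0.568] q [ 0.238  0.018  1.718 -0.     1.396  0.297]
units now [ 0.    -0.019  0.211] twist [ 0.087 -0.018 -1.69 ] units after turn [ 0.004 -0.016  0.211]
```

View pics/w3.png

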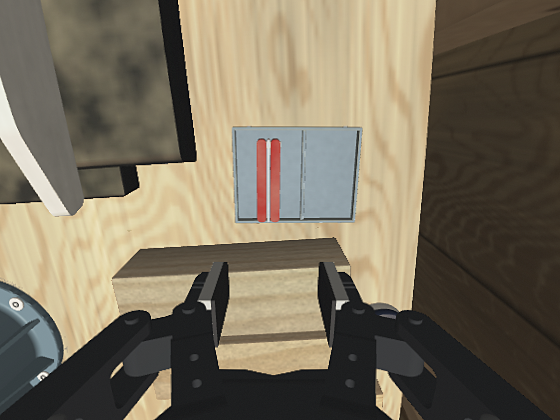

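The hex keys lie flat in the wide bay at (257–280, 138–222). I'll check their ends against the tray's inside walls.

```bash
python3 - <<'E'
from h import *
np.set_printoptions(precision=4,suppress=True)
c=load('w3')
P=px(c,[(269,138),(269,222)],.027)[:,:2];print(P,P.mean(0))
P=px(c,[(233,127),(362,127),(356,222),(236,223)],.014)[:,:2];print(P,P.mean(0))
E
python3 go.py .363 -.339 .28 96.8
```

```text
[[0.4641 0.2853]
 [0.4575 0.1793]] [0.4608 0.2323]
[[0.4209 0.3002]
 [0.5793 0.2912]
 [0.5743 0.1674]
 [0.413  0.1762]] [0.4969 0.2338]
t 8.8833 pos [0.462 0.233 0.288] w 0.04534515373632327 gf 0.0 F [ 1.08  -0.005 -0.568] q [ 0.238  0.018  1.718 -0.     1.396  0.297]
units now [-14.431  -1.638   0.157] twist [ 0.087 -0.018 -1.69 ] units after turn [-13.917  -4.151   0.211]
```

```bash
python3 -m handwheel '[{"gripper":45,"translation":[-0.5,-0.05,0],"twist":[0,0,0]},{"gripper":45,"translation":[-0.8,-0.09,0],"twist":[0,0,0]},{"gripper":45,"translation":[-0.8,-0.09,0],"twist":[0,0,0]},{"gripper":45,"translation":[-0.8,-0.09,0],"twist":[0,0,0]},{"gripper":45,"translation":[-0.8,-0.09,0],"twist":[0,0,0]},{"gripper":45,"translation":[-0.8,-0.09,0],"twist":[0,0,0]},{"gripper":45,"translation":[-0.8,-0.09,0],"twist":[0,0,0]},{"gripper":45,"translation":[-0.8,-0.09,0],"twist":[0,0,0]},{"gripper":45,"translation":[-0.8,-0.09,0],"twist":[0,0,0]},{"gripper":45,"translation":[-0.8,-0.09,0],"twist":[0,0,0]}]'
python3 -m handwheel '[{"gripper":45,"translation":[-0.8,-0.09,0],"twist":[0,0,0]},{"gripper":45,"translation":[-0.8,-0.09,0],"twist":[0,0,0]},{"gripper":45,"translation":[-0.8,-0.09,0],"twist":[0,0,0]},{"gripper":45,"translation":[-0.8,-0.09,0],"twist":[0,0,0]},{"gripper":45,"translation":[-0.8,-0.09,0],"twist":[0,0,0]},{"gripper":45,"translation":[-0.8,-0.09,0],"twist":[0,0,0]},{"gripper":45,"translation":[-0.8,-0.09,0],"twist":[0,0,0]},{"gripper":45,"translation":[-0.8,-0.09,0],"twist":[0,0,-0.8]},{"gripper":45,"translation":[0,0,0],"twist":[0,0,-0.9]},{"gripper":45,"translation":[0,0,0],"twist":[0,0,0]}]'
python3 go.py .3633 -.339 .2 97
```

```text
time_s: 9.72
tool_pos: [0.4064, -0.0737, 0.2824]
eef_rot: [-0.001, 0.727, 0.686, -0.0]
wrist_force: [0.6, 0.4, -0.0]
gripper_width: 0.045
gripper_force: 0.0
time_s: 10.55
tool_pos: [0.3628, -0.3274, 0.2819]
eef_rot: [-0.001, 0.663, 0.748, 0.0]
wrist_force: [-0.6, 0.9, 0.4]
gripper_width: 0.0447
gripper_force: 0.0
t 10.55 pos [ 0.363 -0.327  0.282] w 0.04472762033622891 gf 0.0 F [-0.566  0.935  0.4  ] q [-0.978 -0.037  1.786 -0.     1.395 -1.097]
units now [-0.295 -0.02   2.048] twist [-0.011 -0.022 -0.022] units after turn [-0.29  -0.024  2.049]
```

```bash
python3 -m handwheel '[{"gripper":45,"translation":[-0.29,-0.02,0.5],"twist":[0,0,0]},{"gripper":45,"translation":[0,0,0.9],"twist":[0,0,0]},{"gripper":45,"translation":[0,0,0.9],"twist":[0,0,0]},{"gripper":45,"translation":[0,0,0.9],"twist":[0,0,0]},{"gripper":45,"translation":[0,0,0.9],"twist":[0,0,0]},{"gripper":45,"translation":[0,0,0.9],"twist":[0,0,0]},{"gripper":45,"translation":[0,0,0.5],"twist":[0,0,0]},{"gripper":45,"translation":[0,0,0.4],"twist":[0,0,0]},{"gripper":45,"translation":[0,0,0],"twist":[0,0,0]},{"gripper":45,"translation":[0,0,0],"twist":[0,0,0]}]'
python3 go.py .3633 -.339 .0285 97
```

```text
time_s: 11.38
tool_pos: [0.3642, -0.3364, 0.0464]
eef_rot: [-0.001, 0.664, 0.748, 0.0]
wrist_force: [0.3, -0.2, 0.4]
gripper_width: 0.0449
gripper_force: 0.0
t 11.3833 pos [ 0.364 -0.336  0.046] w 0.04493376806404875 gf 0.0 F [ 0.303 -0.196  0.395] q [-0.986  0.315  1.935  0.     0.895 -1.105]
units now [-0.062 -0.028  0.447] twist [-0.012 -0.027 -0.034] units after turn [-0.061 -0.029  0.447]
```

```bash
python3 -m handwheel '[{"gripper":45,"translation":[-0.05,-0.03,0.25],"twist":[0,0,0]},{"gripper":45,"translation":[0,0,0.18],"twist":[0,0,0]},{"gripper":45,"translation":[0,0,0],"twist":[0,0,0]},{"gripper":5,"translation":[0,0,0],"twist":[0,0,0]},{"gripper":5,"translation":[0,0,0],"twist":[0,0,0]},{"gripper":5,"translation":[0,0,0],"twist":[0,0,0]},{"gripper":5,"translation":[0,0,0],"twist":[0,0,0]},{"gripper":5,"translation":[0,0,0],"twist":[0,0,0]},{"gripper":5,"translation":[0,0,0],"twist":[0,0,0]}]' 50
python3 go.py .3633 -.339 .0285 97
```

```text
time_s: 12.13
tool_pos: [0.3639, -0.3407, 0.0305]
eef_rot: [0.001, 0.664, 0.748, -0.0]
wrist_force: [-0.5, 1.4, 6.3]
gripper_width: 0.0123
gripper_force: 50.2
t 12.1333 pos [ 0.364 -0.341  0.031] w 0.012317482187820855 gf 50.15657186508179 F [-0.487  1.357  6.323] q [-0.991  0.35   1.933  0.     0.858 -1.111]
units now [ 0.043 -0.01   0.051] twist [ 0.005  0.009 -0.026] units after turn [ 0.043 -0.01   0.051]
```

```bash
python3 -m handwheel '[{"gripper":5,"translation":[0,0,-0.3],"twist":[0,0,0]},{"gripper":5,"translation":[0,0,-0.6],"twist":[0,0,0]},{"gripper":5,"translation":[0,0,-0.8],"twist":[0,0,0]},{"gripper":5,"translation":[0,0,-0.8],"twist":[0,0,0]},{"gripper":5,"translation":[0,0,-0.8],"twist":[0,0,0]},{"gripper":5,"translation":[0,0,-0.8],"twist":[0,0,0]},{"gripper":5,"translation":[0,0,-0.8],"twist":[0,0,0]},{"gripper":5,"translation":[0,0,-0.8],"twist":[0,0,0.85]},{"gripper":5,"translation":[0,0,-0.6],"twist":[0,0,0.85]},{"gripper":5,"translation":[0,0,0],"twist":[0,0,0]}]'
python3 go.py .44 .2 .28 86.6
```

```text
time_s: 12.97
tool_pos: [0.365, -0.3423, 0.2877]
eef_rot: [0.005, 0.729, 0.685, -0.001]
wrist_force: [0.1, -0.8, -0.6]
gripper_width: 0.0121
gripper_force: 49.4
t 12.9667 pos [ 0.365 -0.342  0.288] w 0.012106009308181936 gf 49.39857602119446 F [ 0.128 -0.804 -0.63 ] q [-0.991 -0.022  1.76  -0.     1.394 -0.928]
units now [13.649  1.023  0.092] twist [ 0.055  0.074 -0.031] units after turn [13.645  1.068  0.192]
```

```bash
python3 -m handwheel '[{"gripper":5,"translation":[0.5,0.04,0],"twist":[0,0,0]},{"gripper":5,"translation":[0.8,0.06,0],"twist":[0,0,0]},{"gripper":5,"translation":[0.8,0.06,0],"twist":[0,0,0]},{"gripper":5,"translation":[0.8,0.06,0],"twist":[0,0,0]},{"gripper":5,"translation":[0.8,0.06,0],"twist":[0,0,0]},{"gripper":5,"translation":[0.8,0.06,0],"twist":[0,0,0]},{"gripper":5,"translation":[0.8,0.06,0],"twist":[0,0,0]},{"gripper":5,"translation":[0.8,0.06,0],"twist":[0,0,0]},{"gripper":5,"translation":[0.8,0.06,0],"twist":[0,0,0]},{"gripper":5,"translation":[0.8,0.06,0],"twist":[0,0,0]}]'
python3 -m handwheel '[{"gripper":5,"translation":[0.8,0.06,0],"twist":[0,0,0]},{"gripper":5,"translation":[0.8,0.06,0],"twist":[0,0,0]},{"gripper":5,"translation":[0.8,0.06,0],"twist":[0,0,0]},{"gripper":5,"translation":[0.8,0.06,0],"twist":[0,0,0]},{"gripper":5,"translation":[0.8,0.06,0],"twist":[0,0,0]},{"gripper":5,"translation":[0.8,0.06,0],"twist":[0,0,0]},{"gripper":5,"translation":[0.8,0.06,0],"twist":[0,0,0]},{"gripper":5,"translation":[0,0,0],"twist":[0,0,0]},{"gripper":5,"translation":[0,0,0],"twist":[0,0,0]}]'
python3 go.py .5408 .236 .16 86.6
```

```text
time_s: 13.8
tool_pos: [0.404, -0.0324, 0.2808]
eef_rot: [-0.001, 0.727, 0.686, -0.0]
wrist_force: [0.2, 0.1, -1.5]
gripper_width: 0.012
gripper_force: 49.4
time_s: 14.55
tool_pos: [0.4337, 0.1898, 0.2805]
eef_rot: [-0.001, 0.726, 0.688, -0.001]
wrist_force: [-0.1, -0.1, -1.2]
gripper_width: 0.0121
gripper_force: 49.4
t 14.55 pos [0.434 0.19  0.28 ] w 0.012066149020393702 gf 49.362743496894836 F [-0.058 -0.127 -1.155] q [ 0.161 -0.072  1.823 -0.     1.394  0.215]
units now [1.301 2.618 3.005] twist [-0.022  0.007  0.05 ] units after turn [1.313 2.604 3.012]
```

```bash
python3 -m handwheel '[{"gripper":5,"translation":[0.4,0.8,0],"twist":[0,0,0.05]},{"gripper":5,"translation":[0.4,0.9,0],"twist":[0,0,0]},{"gripper":5,"translation":[0.4,0.9,0],"twist":[0,0,0]},{"gripper":5,"translation":[0.1,0,0.8],"twist":[0,0,0]},{"gripper":5,"translation":[0,0,0.8],"twist":[0,0,0]},{"gripper":5,"translation":[0,0,0.8],"twist":[0,0,0]},{"gripper":5,"translation":[0,0,0.6],"twist":[0,0,0]},{"gripper":5,"translation":[0,0,0],"twist":[0,0,0]},{"gripper":5,"translation":[0,0,0],"twist":[0,0,0]}]'
python3 - <<'E'
from h import *
snap('wrist','w4')
E
python3 go.py .5408 .236 .0335 86.6
```

```text
time_s: 15.3
tool_pos: [0.5404, 0.2325, 0.1602]
eef_rot: [-0.001, 0.73, 0.684, -0.002]
wrist_force: [0.5, 0.3, -0.6]
gripper_width: 0.0123
gripper_force: 49.5
t 15.35 pos [0.542 0.233 0.162] w 0.012220282870304964 gf 49.45791184902191 F [ 0.355  0.167 -0.866] q [ 0.205  0.312  1.648 -0.     1.182  0.27 ]
units now [ 0.073 -0.034  3.223] twist [-0.001  0.002 -0.05 ] units after turn [ 0.072 -0.034  3.223]
```

View pics/w4.png

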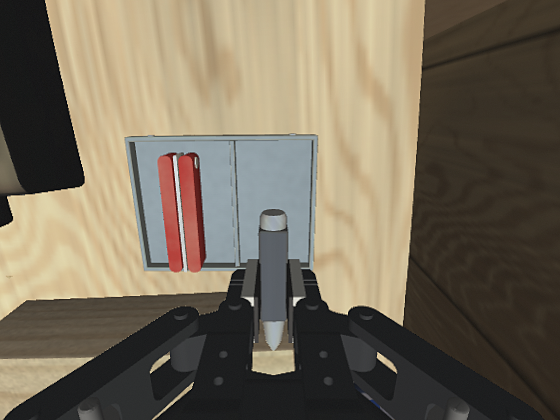

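The punch is held straight above the narrow bay (head at (273,218), point at (275,345)), and the hex keys lie flat. Lowering now.

```bash
python3 -m handwheel '[{"gripper":5,"translation":[0.08,-0.03,0.4],"twist":[0,0,-0.05]},{"gripper":5,"translation":[0,0,0.7],"twist":[0,0,0]},{"gripper":5,"translation":[0,0,0.7],"twist":[0,0,0]},{"gripper":5,"translation":[0,0,0.6],"twist":[0,0,0]},{"gripper":5,"translation":[0,0,0.4],"twist":[0,0,0]},{"gripper":5,"translation":[0,0,0.1],"twist":[0,0,0]},{"gripper":5,"translation":[0,0,0],"twist":[0,0,0]},{"gripper":5,"translation":[0,0,0],"twist":[0,0,0]},{"gripper":5,"translation":[0,0,0],"twist":[0,0,0]}]'
python3 go.py .5408 .236 .0335 86.6
```

```text
time_s: 16.1
tool_pos: [0.5426, 0.2376, 0.0484]
eef_rot: [0.001, 0.727, 0.686, 0.002]
wrist_force: [-0.5, -0.4, -2.3]
gripper_width: 0.0123
gripper_force: 49.5
t 16.1 pos [0.543 0.238 0.048] w 0.012288874155884129 gf 49.468921422958374 F [-0.523 -0.441 -2.274] q [ 0.213  0.479  1.689 -0.     0.969  0.271]
units now [-0.042 -0.043  0.373] twist [ 0.039 -0.011  0.008] units after turn [-0.042 -0.042  0.373]
```

```bash
python3 -m handwheel '[{"gripper":5,"translation":[-0.03,-0.04,0.15],"twist":[0,0,0]},{"gripper":5,"translation":[0,0,0.1],"twist":[0,0,0]},{"gripper":5,"translation":[0,0,0.07],"twist":[0,0,0]},{"gripper":5,"translation":[0,0,0.04],"twist":[0,0,0]},{"gripper":5,"translation":[0,0,0],"twist":[0,0,0]},{"gripper":5,"translation":[0,0,0],"twist":[0,0,0]}]'
python3 go.py .5408 .236 .0335 86.6
```

```text
time_s: 16.6
tool_pos: [0.539, 0.2361, 0.0335]
eef_rot: [0.0, 0.727, 0.686, -0.0]
wrist_force: [-8.7, -2.9, 17.8]
gripper_width: 0.0127
gripper_force: 51.8
t 16.6 pos [0.539 0.236 0.033] w 0.012733179859354984 gf 51.800440549850464 F [-8.698 -2.927 17.775] q [ 0.212  0.499  1.697 -0.001  0.946  0.27 ]
units now [-0.001  0.045 -0.   ] twist [-0.004  0.005  0.013] units after turn [-0.001  0.045 -0.   ]
```

```bash
python3 -m handwheel '[{"gripper":17,"translation":[0,0,0],"twist":[0,0,0]},{"gripper":22,"translation":[0,0,0],"twist":[0,0,0]},{"gripper":24,"translation":[0,0,0],"twist":[0,0,0]},{"gripper":24,"translation":[0,0,-0.3],"twist":[0,0,0]},{"gripper":24,"translation":[0,0,-0.7],"twist":[0,0,0]},{"gripper":24,"translation":[0,0,-0.9],"twist":[0,0,0]},{"gripper":24,"translation":[0,0,-0.9],"twist":[0,0,0]},{"gripper":24,"translation":[0,0,-0.9],"twist":[0,0,0]},{"gripper":24,"translation":[0,0,-0.9],"twist":[0,0,0]},{"gripper":24,"translation":[0,0,-0.9],"twist":[0,0,0]}]'
python3 -m handwheel '[{"gripper":85,"translation":[0,0,-0.8],"twist":[0,0,0]},{"gripper":85,"translation":[0,0,0],"twist":[0,0,0]},{"gripper":85,"translation":[0,0,0],"twist":[0,0,0]}]'
python3 - <<'E'
from h import *
snap('wrist','w5'); snap('top','top1')
E
python3 go.py .3803 -.2105 .28 86.9
```

```text
time_s: 17.43
tool_pos: [0.5386, 0.2361, 0.2541]
eef_rot: [0.0, 0.727, 0.686, 0.0]
wrist_force: [1.2, 0.6, -0.1]
gripper_width: 0.0238
gripper_force: 0.0
time_s: 17.68
tool_pos: [0.5401, 0.2364, 0.287]
eef_rot: [0.002, 0.727, 0.686, 0.003]
wrist_force: [-0.5, 0.8, -1.7]
gripper_width: 0.0596
gripper_force: 0.0
t 17.7833 pos [0.538 0.236 0.283] w 0.0733950200076479 gf 0.0 F [ 0.205  0.726 -0.323] q [0.211 0.189 1.543 0.    1.411 0.27 ]
units now [-11.375  -3.292   0.081] twist [-0.01   0.003 -0.042] units after turn [-11.36   -3.342   0.074]
```

View pics/w5.png

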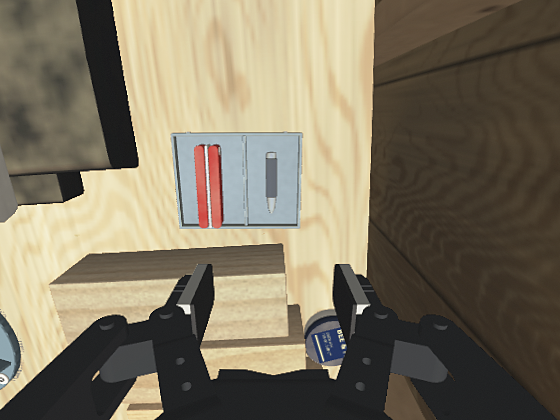

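Both tools lie flat in their bays, the hex keys at (208,186) and the punch at (271,183). Next is the flat offcut.

```bash
python3 -m handwheel '[{"gripper":85,"translation":[0,-0.8,0],"twist":[0,0,0]},{"gripper":85,"translation":[-0.3,-0.8,0],"twist":[0,0,0]},{"gripper":85,"translation":[-0.6,-0.8,0],"twist":[0,0,0]},{"gripper":85,"translation":[-0.7,-0.6,0],"twist":[0,0,0]},{"gripper":85,"translation":[-0.8,-0.3,0],"twist":[0,0,0]},{"gripper":85,"translation":[-0.8,0,0],"twist":[0,0,0]},{"gripper":85,"translation":[-0.8,0,0],"twist":[0,0,0]},{"gripper":85,"translation":[-0.8,0,0],"twist":[0,0,0]},{"gripper":85,"translation":[-0.8,0,0],"twist":[0,0,0]},{"gripper":85,"translation":[-0.8,0,0],"twist":[0,0,0]}]'
python3 -m handwheel '[{"gripper":85,"translation":[-0.8,0,0],"twist":[0,0,0]},{"gripper":85,"translation":[-0.8,0,0],"twist":[0,0,0]},{"gripper":85,"translation":[-0.8,0,0],"twist":[0,0,0]},{"gripper":85,"translation":[-0.8,0,0],"twist":[0,0,0]},{"gripper":85,"translation":[-0.8,0,0],"twist":[0,0,0]},{"gripper":85,"translation":[-0.8,0,0],"twist":[0,0,0]},{"gripper":85,"translation":[0,0,0],"twist":[0,0,0]},{"gripper":85,"translation":[0,0,0],"twist":[0,0,0]}]'
python3 - <<'E'
from h import *
snap('wrist','w6')
E
python3 go.py .3803 -.2105 .2 87
```

```text
time_s: 18.62
tool_pos: [0.3908, -0.0127, 0.2819]
eef_rot: [-0.001, 0.727, 0.686, -0.001]
wrist_force: [0.9, -0.3, 0.5]
gripper_width: 0.0852
gripper_force: 0.0
time_s: 19.28
tool_pos: [0.3799, -0.2039, 0.2817]
eef_rot: [-0.002, 0.729, 0.685, -0.0]
wrist_force: [-0.1, 0.2, 0.1]
gripper_width: 0.0848
gripper_force: 0.0
t 19.3333 pos [ 0.38  -0.203  0.282] w 0.08463274257585071 gf 0.0 F [-0.034  0.41   0.869] q [-0.767 -0.179  1.914  0.     1.41  -0.707]
units now [-0.195  0.02   2.046] twist [-0.026 -0.027 -0.074] units after turn [-0.189  0.013  2.046]
```

View pics/w6.png

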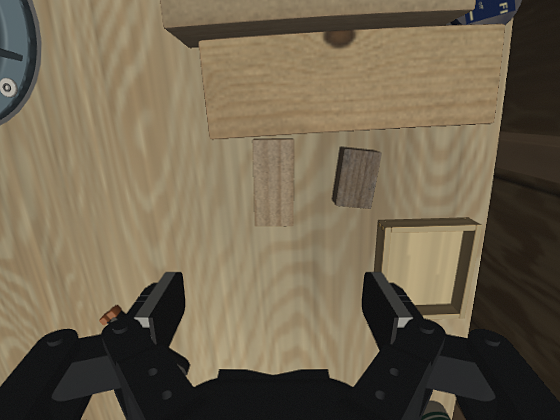

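Flat offcut top at (252–295, 139–226); thick offcut top at about (344,147), (381,150), (374,209), (336,207).

```bash
python3 - <<'E'
from h import *
np.set_printoptions(precision=4,suppress=True)
c=load('w6')
for pts,z in (([(252.5,140),(294,139),(295,225.5),(254,225.5)],.02),([(344,147),(381,150),(374,209),(336,207)],.03)):
    P=px(c,pts,z)[:,:2];v=P[0]+P[1]-P[2]-P[3];w=P[1]+P[2]-P[0]-P[3];print(P.mean(0),np.linalg.norm(v)/2,np.linalg.norm(w)/2,np.degrees(np.arctan2(-v[0],v[1])),np.degrees(np.arctan2(w[1],w[0])))
E
```

```text
[ 0.3794 -0.2084] 0.10835967206229599 0.05106722632330956 -2.6954241909629313 -2.871814567851705
[ 0.4816 -0.2061] 0.07255750554466042 0.04567145812281933 -6.080160355293871 -7.154117580988737
```

```bash
python3 -m handwheel '[{"gripper":85,"translation":[-0.16,0,0.4],"twist":[0,0,-0.06]},{"gripper":85,"translation":[0,0,0.9],"twist":[0,0,0]},{"gripper":85,"translation":[0,0,0.9],"twist":[0,0,0]},{"gripper":85,"translation":[0,0,0.9],"twist":[0,0,0]},{"gripper":85,"translation":[0,0,0.9],"twist":[0,0,0]},{"gripper":85,"translation":[0,0,0.9],"twist":[0,0,0]},{"gripper":85,"translation":[0,0,0.6],"twist":[0,0,0]},{"gripper":85,"translation":[0,0,0.4],"twist":[0,0,0]},{"gripper":85,"translation":[0,0,0],"twist":[0,0,0]},{"gripper":85,"translation":[0,0,0],"twist":[0,0,0]}]'
python3 go.py .380 -.2095 .0275 87.1
```

```text
time_s: 20.17
tool_pos: [0.38, -0.2078, 0.0468]
eef_rot: [-0.002, 0.725, 0.689, 0.0]
wrist_force: [-0.3, -0.4, -0.4]
gripper_width: 0.085
gripper_force: 0.0
t 20.1667 pos [ 0.38  -0.208  0.047] w 0.08499976351533454 gf 0.0 F [-0.327 -0.425 -0.372] q [-0.776  0.198  2.09   0.     0.858 -0.726]
units now [-0.043  0.003  0.481] twist [-0.023 -0.023  0.   ] units after turn [-0.042  0.002  0.482]
```

```bash
python3 -m handwheel '[{"gripper":85,"translation":[-0.02,0,0.25],"twist":[0,0,0]},{"gripper":85,"translation":[0,0,0.2],"twist":[0,0,0]},{"gripper":85,"translation":[0,0,0],"twist":[0,0,0]},{"gripper":35,"translation":[0,0,0],"twist":[0,0,0]},{"gripper":35,"translation":[0,0,0],"twist":[0,0,0]},{"gripper":35,"translation":[0,0,0],"twist":[0,0,0]},{"gripper":35,"translation":[0,0,0],"twist":[0,0,0]},{"gripper":35,"translation":[0,0,0],"twist":[0,0,0]},{"gripper":35,"translation":[0,0,0],"twist":[0,0,0]}]' 60
python3 go.py .380 -.2095 .0275 87.1
```

```text
time_s: 20.92
tool_pos: [0.3811, -0.2111, 0.0303]
eef_rot: [0.001, 0.725, 0.688, 0.0]
wrist_force: [0.5, 0.7, 4.8]
gripper_width: 0.0486
gripper_force: 62.5
t 20.9167 pos [ 0.381 -0.211  0.03 ] w 0.048639169948730354 gf 62.466591596603394 F [0.472 0.744 4.802] q [-0.78   0.238  2.089  0.     0.814 -0.727]
units now [ 0.037 -0.028  0.07 ] twist [ 0.01   0.008 -0.016] units after turn [ 0.037 -0.028  0.07 ]
```

```bash
python3 -m handwheel '[{"gripper":35,"translation":[0,0,-0.3],"twist":[0,0,0]},{"gripper":35,"translation":[0,0,-0.6],"twist":[0,0,0]},{"gripper":35,"translation":[0,0,-0.8],"twist":[0,0,0]},{"gripper":35,"translation":[0,0,-0.8],"twist":[0,0,0]},{"gripper":35,"translation":[-0.3,0,-0.7],"twist":[0,0,0]},{"gripper":35,"translation":[-0.7,0,-0.3],"twist":[0,0,0]},{"gripper":35,"translation":[-0.8,0,0],"twist":[0,0,0]},{"gripper":35,"translation":[-0.8,0,0],"twist":[0,0,0]},{"gripper":35,"translation":[-0.7,0,0],"twist":[0,0,0]},{"gripper":35,"translation":[0,0,0],"twist":[0,0,0]}]'
python3 go.py .574 -.3425 .16 87
python3 -m handwheel '[{"gripper":35,"translation":[0,0.4,0],"twist":[0,0,0]},{"gripper":35,"translation":[0,0.7,0],"twist":[0,0,0]},{"gripper":35,"translation":[0,0.8,0],"twist":[0,0,0]},{"gripper":35,"translation":[0,0.8,0],"twist":[0,0,0]},{"gripper":35,"translation":[0,0.8,0],"twist":[0,0,0]},{"gripper":35,"translation":[0,0.7,0],"twist":[0,0,0]},{"gripper":35,"translation":[0,0.4,0],"twist":[0,0,0]},{"gripper":35,"translation":[0,0,0],"twist":[0,0,0]},{"gripper":35,"translation":[0,0,0],"twist":[0,0,0]}]'
python3 - <<'E'
from h import *
snap('wrist','w7')
E
python3 go.py .574 -.3425 .037 87
```

```text
time_s: 21.75
tool_pos: [0.3734, -0.3475, 0.1706]
eef_rot: [0.002, 0.726, 0.687, -0.001]
wrist_force: [-0.9, -0.4, 0.0]
gripper_width: 0.0483
gripper_force: 62.2
t 21.75 pos [ 0.373 -0.347  0.171] w 0.04829065907518569 gf 62.236926555633545 F [-0.917 -0.377  0.024] q [-0.982  0.131  1.85  -0.001  1.157 -0.926]
units now [0.403 4.999 0.271] twist [ 0.016  0.04  -0.029] units after turn [0.387 5.001 0.264]
time_s: 22.5
tool_pos: [0.5575, -0.3511, 0.1689]
eef_rot: [-0.001, 0.725, 0.689, -0.0]
wrist_force: [-0.5, 1.1, -0.0]
gripper_width: 0.0485
gripper_force: 62.3
t 22.55 pos [ 0.557 -0.351  0.169] w 0.048397185136233145 gf 62.27319359779358 F [-0.428  0.581 -0.981] q [-0.743  0.444  1.453 -0.     1.246 -0.691]
units now [0.237 0.426 3.297] twist [-0.015 -0.009  0.007] units after turn [0.24  0.421 3.297]
```

View pics/w7.png

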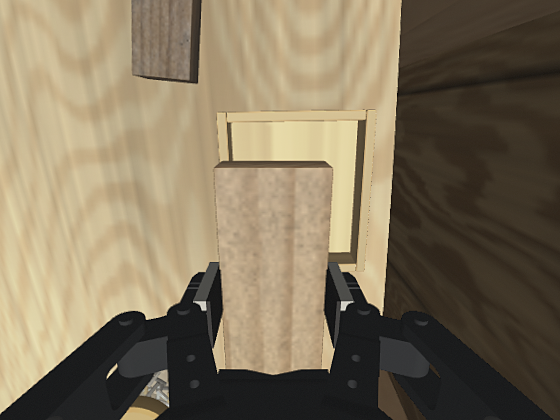

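The box's rim shows at TL (217,113), TR (376,110) and BR (361,271). The held offcut's far top edge is at (216–332, 167).

```bash
python3 - <<'E'
from h import *
np.set_printoptions(precision=4,suppress=True)
c=load('w7')
P=px(c,[(217,113),(376,110),(361,271)],.032)[:,:2];print(P,(P[0]+P[2])/2,np.linalg.norm(P[0]-P[1]),np.linalg.norm(P[2]-P[1]))
w=P[1]-P[0];print(np.degrees(np.arctan2(w[1],w[0])));v=P[1]-P[2];print(np.degrees(np.arctan2(-v[0],v[1])))
Q=px(c,[(216,167),(332,167)],c['state_p'][2]-.0103)[:,:2];print(Q,Q.mean(0)-c['state_p'][:2])
E
```

```text
[[ 0.5173 -0.2701]
 [ 0.641  -0.2739]
 [ 0.634  -0.4133]] [ 0.5756 -0.3417] 0.12374842054289643 0.13958003117965181
-1.775953305903788
-2.884043482724275
[[ 0.5366 -0.2929]
 [ 0.584  -0.2953]] [0.0028 0.057 ]
```

```bash
python3 -m handwheel '[{"gripper":35,"translation":[0.2,0.3,0],"twist":[0,0,0]},{"gripper":35,"translation":[0.01,0.14,0.4],"twist":[0,0,0]},{"gripper":35,"translation":[0,0,0.7],"twist":[0,0,0]},{"gripper":35,"translation":[0,0,0.7],"twist":[0,0,0]},{"gripper":35,"translation":[0,0,0.6],"twist":[0,0,0]},{"gripper":35,"translation":[0,0,0.4],"twist":[0,0,0]},{"gripper":35,"translation":[0,0,0],"twist":[0,0,0]},{"gripper":35,"translation":[0,0,0],"twist":[0,0,0]},{"gripper":35,"translation":[0,0,0],"twist":[0,0,0]}]'
python3 go.py .5745 -.3435 .0363 87.1
```

```text
time_s: 23.3
tool_pos: [0.576, -0.3451, 0.0591]
eef_rot: [0.001, 0.725, 0.688, 0.0]
wrist_force: [-0.1, -0.3, -0.2]
gripper_width: 0.0482
gripper_force: 62.3
t 23.3 pos [ 0.576 -0.345  0.059] w 0.04820682652656115 gf 62.2738516330719 F [-0.112 -0.301 -0.206] q [-0.716  0.605  1.464  0.     1.071 -0.664]
units now [ 0.038 -0.04   0.571] twist [ 0.016  0.012 -0.019] units after turn [ 0.037 -0.039  0.571]
```

```bash
python3 -m handwheel '[{"gripper":35,"translation":[0.03,-0.03,0.25],"twist":[0,0,0]},{"gripper":35,"translation":[0,0,0.15],"twist":[0,0,0]},{"gripper":35,"translation":[0,0,0.1],"twist":[0,0,0]},{"gripper":35,"translation":[0,0,0.05],"twist":[0,0,0]},{"gripper":35,"translation":[0,0,0.03],"twist":[0,0,0]},{"gripper":35,"translation":[0,0,0],"twist":[0,0,0]},{"gripper":35,"translation":[0,0,0],"twist":[0,0,0]}]'
python3 go.py .5745 -.3435 .0363 87.1
```

```text
time_s: 23.88
tool_pos: [0.5743, -0.3432, 0.0363]
eef_rot: [-0.0, 0.725, 0.689, -0.0]
wrist_force: [-7.3, 4.7, 14.5]
gripper_width: 0.0486
gripper_force: 64.0
t 23.8833 pos [ 0.574 -0.343  0.036] w 0.04862476409169168 gf 63.96106839179993 F [-7.269  4.738 14.518] q [-0.716  0.635  1.471 -0.     1.036 -0.663]
units now [-0.008  0.006  0.001] twist [-0.006 -0.002 -0.012] units after turn [-0.008  0.006  0.001]
```

```bash
python3 -m handwheel '[{"gripper":52,"translation":[0,0,0],"twist":[0,0,0]},{"gripper":58,"translation":[0,0,0],"twist":[0,0,0]},{"gripper":62,"translation":[0,0,0],"twist":[0,0,0]},{"gripper":62,"translation":[0,0,-0.3],"twist":[0,0,0]},{"gripper":62,"translation":[0,0,-0.7],"twist":[0,0,0]},{"gripper":62,"translation":[0,0,-0.9],"twist":[0,0,0]},{"gripper":62,"translation":[0,0,-0.9],"twist":[0,0,0]},{"gripper":80,"translation":[0,0,-0.7],"twist":[0,0,0]},{"gripper":80,"translation":[0,0,0],"twist":[0,0,0]},{"gripper":80,"translation":[0,0,0],"twist":[0,0,0]}]'
python3 - <<'E'
from h import *
snap('wrist','w8')
E
python3 go.py .475 -.3 .17 82.6
```

```text
time_s: 24.72
tool_pos: [0.5756, -0.3443, 0.1779]
eef_rot: [0.003, 0.725, 0.688, 0.0]
wrist_force: [0.1, -0.4, -1.0]
gripper_width: 0.08
gripper_force: 0.0
t 24.7667 pos [ 0.575 -0.343  0.175] w 0.0803996189786317 gf 0.0 F [-0.818  0.92  -0.536] q [-0.716  0.458  1.42   0.     1.262 -0.663]
units now [ 0.954 -2.541  0.129] twist [0.012 0.009 0.735] units after turn [ 0.756 -2.607  0.133]
```

View pics/w8.png

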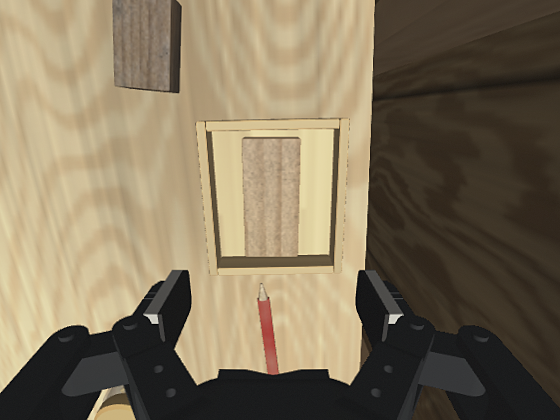

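The flat offcut lies flat in the box, with its top at (243–299, 138–257).

```bash
python3 - <<'E'
from h import *
np.set_printoptions(precision=4,suppress=True)
c=load('w8')
for pts,z in (([(243,138),(299.5,138),(299,257),(244,257)],.026),([(196,121),(350,119),(340,272),(209,275)],.032)):
    P=px(c,pts,z)[:,:2];v=P[0]+P[1]-P[2]-P[3];w=P[1]+P[2]-P[0]-P[3];print(P.mean(0),np.linalg.norm(v)/2,np.linalg.norm(w)/2,np.degrees(np.arctan2(-v[0],v[1])),np.degrees(np.arctan2(w[1],w[0])))
E
python3 -m handwheel '[{"gripper":80,"translation":[0,-0.4,0],"twist":[0,0,0.7]},{"gripper":80,"translation":[0,-0.8,0],"twist":[0,0,0]},{"gripper":80,"translation":[0.2,-0.8,0],"twist":[0,0,0]},{"gripper":80,"translation":[0.6,-0.6,0],"twist":[0,0,0]},{"gripper":80,"translation":[0.8,0,0],"twist":[0,0,0]},{"gripper":80,"translation":[0.8,0,0],"twist":[0,0,0]},{"gripper":80,"translation":[0.5,0,0],"twist":[0,0,0]},{"gripper":80,"translation":[0,0,0],"twist":[0,0,0]},{"gripper":80,"translation":[0,0,0],"twist":[0,0,0]}]'
python3 - <<'E'
from h import *
snap('wrist','w9')
E
python3 go.py .4815 -.207 .0315 82.6
```

```text
[ 0.5745 -0.3413] 0.11007535254726401 0.04983506834052841 -2.981919440483895 -3.081288386037961
[ 0.5766 -0.3411] 0.13937850115914524 0.12445867777763228 -2.4441530142642085 -1.985313320071941
time_s: 25.52
tool_pos: [0.4848, -0.2149, 0.1728]
eef_rot: [-0.001, 0.749, 0.662, -0.0]
wrist_force: [-0.2, -0.6, -0.2]
gripper_width: 0.0802
gripper_force: 0.0
t 25.5667 pos [ 0.485 -0.216  0.173] w 0.08005466987109752 gf 0.0 F [ 0.145 -0.185 -0.09 ] q [-0.642  0.176  1.791 -0.     1.176 -0.518]
units now [ 0.209 -0.108  3.541] twist [-0.019 -0.006  0.044] units after turn [ 0.211 -0.116  3.541]
```

View pics/w9.png

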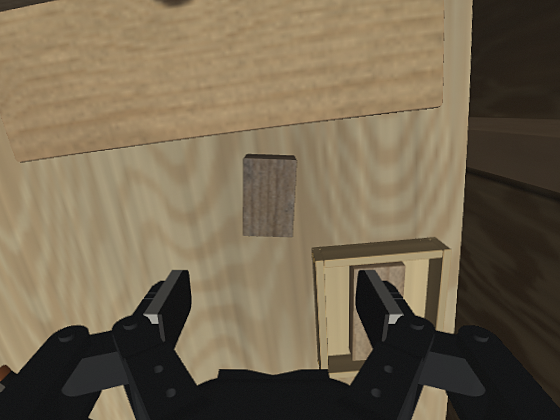

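The thick offcut's top is at (243–296, 159–237), straight in the tool frame.

```bash
python3 - <<'E'
from h import *
np.set_printoptions(precision=4,suppress=True)
c=load('w9')
for pts,z in (([(243,159),(296,159),(294,237),(243,236)],.03),):
    P=px(c,pts,z)[:,:2];v=P[0]+P[1]-P[2]-P[3];w=P[1]+P[2]-P[0]-P[3];print(P.mean(0),np.linalg.norm(v)/2,np.linalg.norm(w)/2,np.degrees(np.arctan2(-v[0],v[1])),np.degrees(np.arctan2(w[1],w[0])))
E
python3 -m handwheel '[{"gripper":80,"translation":[0.2,-0.1,0.2],"twist":[0,0,0]},{"gripper":80,"translation":[0,0,0.7],"twist":[0,0,0]},{"gripper":80,"translation":[0,0,0.7],"twist":[0,0,0]},{"gripper":80,"translation":[0,0,0.7],"twist":[0,0,0]},{"gripper":80,"translation":[0,0,0.6],"twist":[0,0,0]},{"gripper":80,"translation":[0,0,0.4],"twist":[0,0,0]},{"gripper":80,"translation":[0,0,0],"twist":[0,0,0]},{"gripper":80,"translation":[0,0,0],"twist":[0,0,0]},{"gripper":80,"translation":[0,0,0],"twist":[0,0,0]}]'
python3 go.py .4815 -.2065 .0315 82.8
```

```text
[ 0.4815 -0.2067] 0.06903361661597791 0.044805873375071886 -8.02548132368459 -7.670933668908504
time_s: 26.32
tool_pos: [0.4829, -0.2086, 0.0428]
eef_rot: [0.0, 0.75, 0.661, 0.0]
wrist_force: [-0.6, -0.3, 0.2]
gripper_width: 0.08
gripper_force: 0.0
t 26.3167 pos [ 0.483 -0.209  0.043] w 0.08001603189767494 gf 0.0 F [-0.62  -0.284  0.156] q [-0.634  0.374  1.861 -0.     0.906 -0.507]
units now [ 0.047 -0.04   0.283] twist [ 0.006  0.004 -0.005] units after turn [ 0.047 -0.04   0.283]
```

```bash
python3 -m handwheel '[{"gripper":80,"translation":[0.04,-0.04,0.18],"twist":[0,0,0.08]},{"gripper":80,"translation":[0,0,0.07],"twist":[0,0,0]},{"gripper":80,"translation":[0,0,0],"twist":[0,0,0]},{"gripper":30,"translation":[0,0,0],"twist":[0,0,0]},{"gripper":30,"translation":[0,0,0],"twist":[0,0,0]},{"gripper":30,"translation":[0,0,0],"twist":[0,0,0]},{"gripper":30,"translation":[0,0,0],"twist":[0,0,0]},{"gripper":30,"translation":[0,0,0],"twist":[0,0,0]},{"gripper":30,"translation":[0,0,0],"twist":[0,0,0]}]' 60
python3 go.py .4815 -.2067 .0315 82.3
python3 -m handwheel '[{"gripper":30,"translation":[0,0,-0.3],"twist":[0,0,0]},{"gripper":30,"translation":[0,0,-0.6],"twist":[0,0,0]},{"gripper":30,"translation":[0,0,-0.8],"twist":[0,0,0]},{"gripper":30,"translation":[0,0,-0.8],"twist":[0,0,0]},{"gripper":30,"translation":[-0.3,0,-0.7],"twist":[0,0,-0.4]},{"gripper":30,"translation":[-0.7,0,0],"twist":[0,0,-0.4]},{"gripper":30,"translation":[-0.8,0,0],"twist":[0,0,0]},{"gripper":30,"translation":[-0.8,0,0],"twist":[0,0,0]},{"gripper":30,"translation":[-0.6,0,0],"twist":[0,0,0]},{"gripper":30,"translation":[0,0,0],"twist":[0,0,0]}]'
python3 go.py .5745 -.3415 .15 87
```

```text
time_s: 27.07
tool_pos: [0.4818, -0.2065, 0.033]
eef_rot: [0.001, 0.753, 0.658, 0.0]
wrist_force: [0.3, 0.6, 4.6]
gripper_width: 0.044
gripper_force: 61.4
t 27.0667 pos [ 0.482 -0.206  0.033] w 0.043969831444984245 gf 61.424546241760254 F [0.307 0.626 4.555] q [-0.632  0.389  1.867  0.     0.884 -0.498]
units now [-0.006 -0.007  0.038] twist [0.013 0.007 0.005] units after turn [-0.006 -0.007  0.038]
time_s: 27.9
tool_pos: [0.472, -0.3383, 0.1613]
eef_rot: [0.001, 0.726, 0.688, -0.001]
wrist_force: [0.4, -0.2, -0.1]
gripper_width: 0.0441
gripper_force: 61.0
t 27.9 pos [ 0.472 -0.338  0.161] w 0.04406609275971801 gf 61.03132724761963 F [ 0.388 -0.152 -0.132] q [-0.825  0.293  1.675 -0.001  1.171 -0.771]
units now [0.057 2.562 0.286] twist [ 0.011  0.027 -0.011] units after turn [0.054 2.562 0.283]
```

```bash
python3 -m handwheel '[{"gripper":30,"translation":[0,0.4,0],"twist":[0,0,0]},{"gripper":30,"translation":[0.03,0.7,0],"twist":[0,0,0]},{"gripper":30,"translation":[0.03,0.8,0],"twist":[0,0,0]},{"gripper":30,"translation":[0,0.5,0],"twist":[0,0,0]},{"gripper":30,"translation":[0,0.16,0],"twist":[0,0,0]},{"gripper":30,"translation":[0,0,0],"twist":[0,0,0]},{"gripper":30,"translation":[0,0,0],"twist":[0,0,0]},{"gripper":30,"translation":[0,0,0],"twist":[0,0,0]}]'
python3 go.py .5743 -.3414 .059 87
```

```text
time_s: 28.57
tool_pos: [0.5737, -0.3361, 0.16]
eef_rot: [-0.001, 0.725, 0.689, -0.0]
wrist_force: [0.6, 0.0, -1.4]
gripper_width: 0.0438
gripper_force: 61.1
t 28.5667 pos [ 0.574 -0.336  0.16 ] w 0.04377513674609667 gf 61.10543489456177 F [ 0.635  0.036 -1.374] q [-0.708  0.468  1.44  -0.     1.236 -0.657]
units now [-0.134  0.025  2.526] twist [-0.014 -0.007  0.019] units after turn [-0.132  0.022  2.526]
```

Contact is expected at z = 0.033 + 0.026 = 0.059, so I'll go down to about 0.07 first.

```bash
python3 -m handwheel '[{"gripper":30,"translation":[-0.13,0.02,0.2],"twist":[0,0,0]},{"gripper":30,"translation":[0,0,0.5],"twist":[0,0,0]},{"gripper":30,"translation":[0,0,0.6],"twist":[0,0,0]},{"gripper":30,"translation":[0,0,0.5],"twist":[0,0,0]},{"gripper":30,"translation":[0,0,0.2],"twist":[0,0,0]},{"gripper":30,"translation":[0,0,0],"twist":[0,0,0]},{"gripper":30,"translation":[0,0,0],"twist":[0,0,0]},{"gripper":30,"translation":[0,0,0],"twist":[0,0,0]}]'
python3 go.py .5743 -.3414 .059 87
```

```text
time_s: 29.23
tool_pos: [0.5761, -0.3426, 0.0819]
eef_rot: [0.001, 0.725, 0.689, 0.0]
wrist_force: [1.0, 0.3, 0.2]
gripper_width: 0.0436
gripper_force: 61.1
t 29.2333 pos [ 0.576 -0.343  0.082] w 0.043573378199529084 gf 61.08293652534485 F [0.957 0.323 0.23 ] q [-0.713  0.571  1.462 -0.     1.106 -0.663]
units now [ 0.029 -0.049  0.572] twist [0.018 0.014 0.019] units after turn [ 0.028 -0.048  0.572]
```

```bash
python3 -m handwheel '[{"gripper":30,"translation":[0.02,-0.04,0.25],"twist":[0,0,0]},{"gripper":30,"translation":[0,0,0.15],"twist":[0,0,0]},{"gripper":30,"translation":[0,0,0.08],"twist":[0,0,0]},{"gripper":30,"translation":[0,0,0.04],"twist":[0,0,0]},{"gripper":30,"translation":[0,0,0.02],"twist":[0,0,0]},{"gripper":30,"translation":[0,0,0],"twist":[0,0,0]},{"gripper":30,"translation":[0,0,0],"twist":[0,0,0]}]'
python3 go.py .5743 -.3414 .059 87
```

```text
time_s: 29.82
tool_pos: [0.5741, -0.3409, 0.0591]
eef_rot: [0.0, 0.725, 0.689, 0.0]
wrist_force: [-1.5, 1.8, 2.8]
gripper_width: 0.044
gripper_force: 61.5
t 29.8167 pos [ 0.574 -0.341  0.059] w 0.04397222199801941 gf 61.466935873031616 F [-1.527  1.818  2.806] q [-0.713  0.599  1.473  0.     1.069 -0.663]
units now [-0.013  0.005  0.002] twist [0.002 0.002 0.022] units after turn [-0.013  0.005  0.002]
```

```bash
python3 -m handwheel '[{"gripper":30,"translation":[-0.01,0,0.02],"twist":[0,0,0]},{"gripper":30,"translation":[0,0,0],"twist":[0,0,0]},{"gripper":47,"translation":[0,0,0],"twist":[0,0,0]},{"gripper":52,"translation":[0,0,0],"twist":[0,0,0]},{"gripper":58,"translation":[0,0,0],"twist":[0,0,0]},{"gripper":58,"translation":[0,0,0],"twist":[0,0,0]},{"gripper":58,"translation":[0,0,-0.3],"twist":[0,0,0]},{"gripper":58,"translation":[0,0,-0.6],"twist":[0,0,0]},{"gripper":58,"translation":[0,0,-0.9],"twist":[0,0,0]},{"gripper":58,"translation":[0,0,-0.9],"twist":[0,0,0]}]'
python3 -m handwheel '[{"gripper":58,"translation":[0,0,-0.6],"twist":[0,0,0]},{"gripper":58,"translation":[0,-0.8,0],"twist":[0,0,0]},{"gripper":58,"translation":[0,-0.9,0],"twist":[0,0,0]},{"gripper":58,"translation":[0,-0.9,0],"twist":[0,0,0]},{"gripper":58,"translation":[0,-0.9,0],"twist":[0,0,0]},{"gripper":58,"translation":[0,-0.9,0],"twist":[0,0,0]},{"gripper":58,"translation":[0,0,0],"twist":[0,0,0]},{"gripper":58,"translation":[0,0,0],"twist":[0,0,0]}]'
python3 - <<'E'
from h import *
c=snap('wrist','w10'); t=snap('top','top2')
a=cv2.resize(t['img'][150:290,90:470,::-1],(760,280),interpolation=cv2.INTER_CUBIC)
b=cv2.resize(c['img'][:,:,::-1],(400,300)); o=np.zeros((580,760,3),np.uint8); o[:280]=a; o[280:,:400]=b; cv2.imwrite('pics/fin.png',o)
E
```

```text
time_s: 30.65
tool_pos: [0.5732, -0.3407, 0.1665]
eef_rot: [-0.001, 0.725, 0.689, -0.0]
wrist_force: [1.4, 0.2, -0.3]
gripper_width: 0.0576
gripper_force: 0.0
time_s: 31.32
tool_pos: [0.3969, -0.3326, 0.1908]
eef_rot: [0.0, 0.725, 0.688, -0.0]
wrist_force: [1.1, 0.4, 0.8]
gripper_width: 0.0582
gripper_force: 0.0
```

View pics/fin.png

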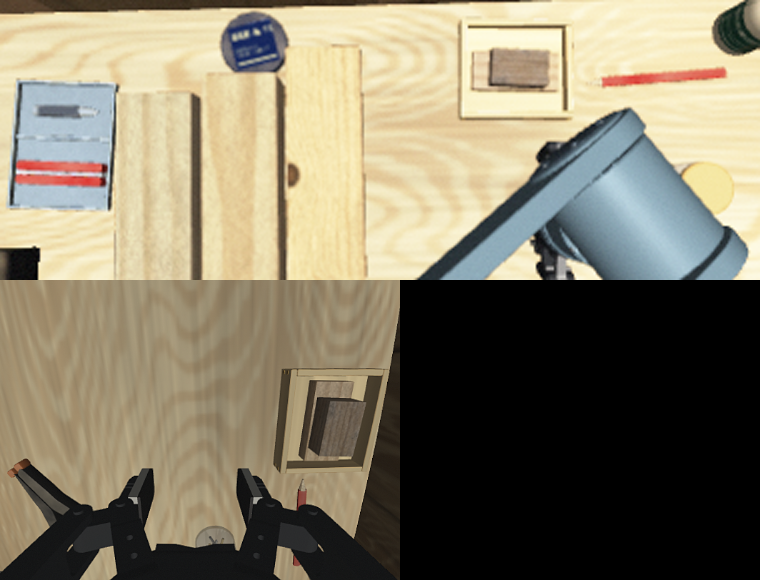

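In the final view the tools lie in their bays, the thick offcut (490–551, 48–88) lies on the flat one (472–557, 51–91), and the bystanders haven't moved. I'll check the centring numerically, allowing for height.

```bash
python3 - <<'E'
from h import *
np.set_printoptions(precision=4,suppress=True)
t=load('top2')
f=lambda p,z: px(t,[((u+.5)/2-.5+90,(v+.5)/2-.5+150) for u,v in p],z)[:,:2]
print('thick',f([(491,48),(551,50),(549,88),(490,86)],.056).mean(0))
P=f([(473,70),(557,73)],.026);print('flat ends',P.mean(0),P[0]-P[1])
# edges by image code: dark pixels of thick piece
g=t['img'][165:205,315:375].astype(int).sum(2); m=(g<330).astype(np.uint8)
n,l,s,cc=cv2.connectedComponentsWithStats(m)
for i in range(1,n):
    if s[i,4]>150:
        ys,xs=np.where(l==i); pts=np.c_[xs+315,ys+165].astype(float); W=px(t,pts,.056)[:,:2]
        ct,sz,an=cv2.minAreaRect((W*1000).astype(np.float32)); print(s[i],W.mean(0),ct,sz,an)
E
```

```text
thick [ 0.5726 -0.3425]
flat ends [ 0.5732 -0.3412] [0.0067 0.1061]
```

```bash
python3 -c "
from cell import finish_job
print(finish_job())"
```

```text
the job is handed in; nothing more can be done
None
```

I handed the job in at about 31 s of the 128 s allowed: the hex keys lie flat in the wide bay, the punch lies flat in the narrow bay, and the thick offcut sits on the flat one in the box, centred to about 1 mm by the last camera check. The tin, pencil and jar look undisturbed.

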